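# Load a battery pack into a test box and slide its cover shut

## Task

Slide the flat cover of the battery test box all the way open, then take the longer of the two battery packs and lower it (do not drop it) flat onto the compartment floor, squarely in line between the two contact blocks. Let go of it and slide the cover fully shut over it. Leave everything else on the table where it lies.

Things in the scene. Friction and masses are not known exactly. Their poses are not given: they have to be found in the camera images.
- station: battery test box, fixed: grey metal case 200 (x) x 320 (y) x 73 mm high. Origin: centre of its underside. y: slide direction. Open-topped compartment in its -y part (robot's right), closed deck in its +y part. Compartment inside 180 (x) x 140 mm (y), floor 8 mm above the table. Side rails along y at x = +-86 to +-100 mm, tops at 73 mm, hold the cover.
- seat (a point): point on the compartment floor midway between the contact blocks, at (0, -82, 8) mm in the box's frame, same axes. The two black, brass-faced contact blocks stand at the compartment's x ends: 24 (x) x 44 (y) mm, 26 mm high, free gap between them 131 mm along x. Compartment walls lie 70 mm either side in y and rise 50 mm above the floor.
- cover (a joint): slide of the test box's flat aluminium cover (178 mm in x, 150 mm in y, 6 mm thick, top surface 67 mm above the table), in m: 0 = fully shut over the compartment, 0.15 = fully open, parked over the deck; grows towards the box's +y. It has light friction (2 N) and stays where it is left.
- cover_grip (a point): centre of the upright black handle fin in the middle of the cover, 70 mm long (box x), 16 mm thick (box y), 30 mm tall, its top 97 mm above the table; this point is 85 mm above the table and moves with the cover; same axes as the box.
- long_pack: the longer battery pack, the one to load: a grey block with black end caps, a pale wrap round the middle and brass end terminals, 120 (x) x 40 (y) x 30 mm high, either way round is the same. Origin: centre of its underside; x along its length. About 0.25 kg.
- short_pack: the shorter battery pack, same look, 80 (x) x 40 (y) x 30 mm high: not wanted. Origin: centre of its underside; x along its length.
- multimeter: bystander: black hand multimeter lying flat, 85 (x) x 175 (y) x 44 mm. Origin: centre of its underside.
- mouse: bystander: black computer mouse, 100 (x) x 60 (y) x 34 mm. Origin: centre of its underside.
- jar: bystander: closed jar, 64 mm diameter, 85 mm high. Origin: centre of its underside.
- mug: bystander: white mug, 82 mm diameter, 92 mm high, handle at its +y. Origin: centre of its underside.
- screwdriver: bystander: screwdriver lying along its x axis, handle to -x, about 200 mm long.
Mind the look-alikes: they are no part of the job. What is shaped like the long_pack but orange is not meant.

How it is judged:
By the outcome, as a careful person would: the job done as asked, in the order asked, and still so for the second after the job is handed in, with the robot touching nothing.
It also fails if it takes over 67 s, if anything falls off the work surface, if the arm or the gripper's body presses on something with over 40 N, if the wrist force passes 120 N, or if a joint passes its speed limit or range.

## Robot

A 7-joint arm with a two-finger parallel gripper is mounted at the origin on the work surface. World frame = base frame: x ahead of the robot, y to its left, z up, the work surface at z = 0. Lengths are in m, angles in rad, forces in N, time in s.
With the tool pointing down it reaches from about 0.425 to 0.95 m from the base axis. Payload 16.7 kg.
Tool frame: the origin (TCP) lies between the finger pads; the fingertips stand 25 mm ahead of it and the grasp point (between the pads) lies 6 mm ahead of it; z points along the fingers, y is the line along which they close (so a half turn about z gives the same grasp; the last joint's range is limited). The gripper opens to 94 mm and grips with 3 to 60 N. Pads are 16 mm wide; open, the fingers measure 119 mm over their backs; the gripper's body (75 mm by 177 mm) begins 78 mm behind the grasp point.
Start: joints at [-1.284, 0.426, 0.074, 1.606, -0.034, 1.111, -0.067], TCP at [0.286, 0.612, 0.23] pointing down, gripper open.
Joint ranges: [-2.85, 2.85], [-0.5, 2.14], [-1.23, 1.37], [0.21, 2.46], [-1.02, 4.16], [0.16, 2.05], [-2.73, 2.73]. Speed limits (rad/s): [1.89, 1.89, 2.39, 2.39, 3.01, 3.01, 3.01].

## Interface

Orientations are given as a unit quaternion [x, y, z, w].
In Python, from station import arm, snapshot, get_calibration, job gives the robot as it stands. The module is installed in compiled form; this text tells all that it offers.
- The arm moves only by the tool servo_tool, never from a script. Its argument "increments" is text: rows parted by semicolons, each of 7 numbers parted by spaces: the shift along the tool's x, y, z in m, then the turn, a rotation vector about the tool's x, y, z in degrees, then the opening, from 0 (shut) to 1 (fully open). In form: dx dy dz ax ay az gripper; .... A call has 1 to 10 rows; each row shifts and turns the commanded pose from where the row before left it, along the tool's axes as they then stand; what a row does not reach is not made up. A row lasts 1/8 s, in which the tool goes at most 62.5 mm and 10.7 degrees, less where a joint would pass 70% of its speed; a pose out of reach is approached as far as the arm can. A call with a gripper value outside its range is refused whole. The fingers move at their own pace and stop on an object; the grip force is fixed at half the most. Time passes only in rows, so rows that do not move let the fingers close. It gives the time, the measured TCP pose, the force, the opening and the grip force at its end, in the units of the state.
- arm.get_obs(): the state, without advancing time (a new reading comes with each control period).
- snapshot(name): name is "side" or "top" or "wrist"; returns (picture, depth): 480x640x3 uint8, red, green, blue; 480x640 float32, m along the optical axis (not along the pixel's ray), 0 where there is no reading.
- get_calibration(name): a dict with "camera_matrix" (3x3 intrinsics, pixels), "k1" (the pictures are not rectified: a ray, as slopes to the right and down, at radius r is drawn at 1 + k1 r^2 times it, then the intrinsics apply), "extrinsics" (4x4, takes a point from camera to world coordinates). Camera axes: x right, y down, z forward; pixel columns grow to the right and rows downward; lengths in m; the calibration is good to about 2 mm. A picture is of the moment at which its call begins: read the wrist's pose just before it. get_calibration takes no time and is no camera call; for the wrist camera it gives the pose at the moment of the call.
- job.hand_in(): hands the job in; it is judged then, once.
The state is a dict: "t": time; "q": joint angles; "joint_vel": joint speeds; "tau": joint torques, N m; "tool_pos": TCP position; "orientation": TCP orientation; "ft_force": force on the tool from outside, world axes, zero at the start; "torque": the same for the moment, N m; "grip_width": finger opening in m; "grip_force": force on a finger pad.
Only numpy, scipy, OpenCV 4.12 (cv2) and the standard library are available. Lean on these libraries where they do the work, as an engineer would, in place of code of your own. Each camera call takes 0.05 s, during which the arm holds its last target. There are 200 camera calls.

## Working session

There is one attempt and no reset: what is moved stays moved. The work goes in short steps, Python scripts to look and compute and a tool call to move; the robot and the scene stay as the last step left them, time stands still between calls to the robot, and variables do not carry over. Pictures are saved under pics/ and viewed, at most 10 in all, crops included, and the job is handed in when it is done.

Besides the shell and the picture viewer there is one more tool, called after "Call:" by a JSON object that holds its "name" and its "arguments", one argument or row to a line. servo_tool: Moves the arm, as the interface text tells. Its arguments: {"type":"object","properties":{"increments":{"type":"string"}},"required":["increments"]}

```bash
mkdir -p pics; cat > h.py <<'E'
import numpy as np, cv2
from station import arm, snapshot, get_calibration, job
def snap(n,f=None):
    c=get_calibration(n); p,d=snapshot(n)
    if f: cv2.imwrite('pics/'+f,p[:,:,::-1])
    np.savez('last_'+n+'.npz',p=p,d=d,K=c['camera_matrix'],k1=c['k1'],E=c['extrinsics'])
def pt(n,u,v,z=None):
    s=np.load('last_'+n+'.npz');K=s['K'];E=s['E']
    x=cv2.undistortPoints(np.array([[[u,v]]],float),K,np.array([s['k1'],0,0,0],float))[0,0]
    r=np.array([x[0],x[1],1])
    if z is None:
        w=s['d'][int(v)-1:int(v)+2,int(u)-1:int(u)+2]; w=w[w>0]
        t=np.median(w) if len(w) else np.nan
    else: t=(z-E[2,3])/(E[:3,:3]@r)[2]
    return E[:3,:3]@(r*t)+E[:3,3]
E
python3 - <<'E'
from h import *
snap('top','top.png');snap('side','side.png')
o=arm.get_obs();print(o['t'],o['tool_pos'],o['orientation'])
for n in('top','side'):c=get_calibration(n);print(c)
E
```

```text
0.1 [0.28544128 0.61128133 0.22986685] [ 2.16678116e-01  9.76242943e-01 -5.52375687e-04 -7.35684828e-05]
{'camera_matrix': array([[456.57491656,   0.        , 327.87253289],
       [  0.        , 456.57491656, 235.48460386],
       [  0.        ,   0.        ,   1.        ]]), 'k1': -0.014737593600570262, 'extrinsics': array([[-0.02789427, -0.98008831,  0.19659304,  0.26387633],
       [-0.99948486,  0.03046885,  0.0100831 , -0.2016384 ],
       [-0.01587229, -0.1962105 , -0.98043333,  1.28726138],
       [ 0.        ,  0.        ,  0.        ,  1.        ]])}
{'camera_matrix': array([[480.28881644,   0.        , 315.22109992],
       [  0.        , 480.28881644, 235.07291448],
       [  0.        ,   0.        ,   1.        ]]), 'k1': -0.031433933542797145, 'extrinsics': array([[ 0.892273  , -0.31359554,  0.32481799,  0.15018179],
       [-0.45143552, -0.60785963,  0.65323246, -0.96874569],
       [-0.00740704, -0.72949607, -0.6839449 ,  0.90361722],
       [ 0.        ,  0.        ,  0.        ,  1.        ]])}
```

View pics/top.png

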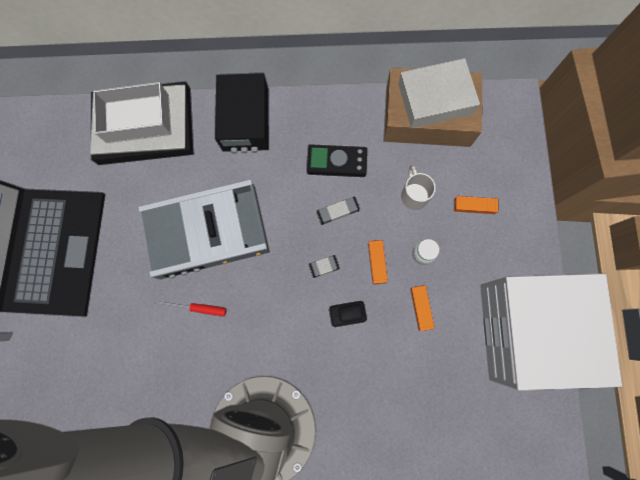

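View pics/side.png

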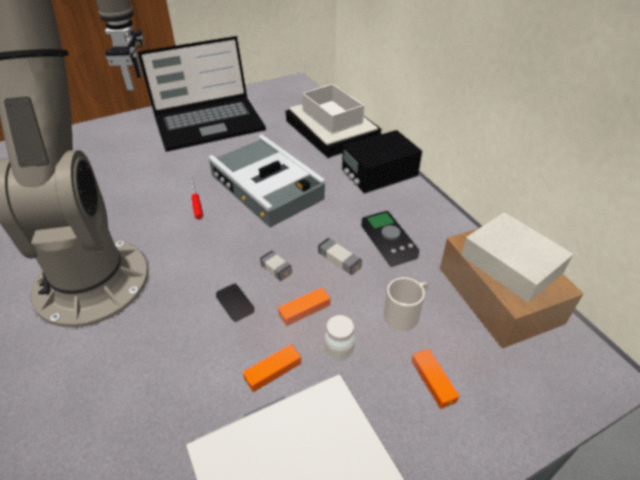

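Top view: long_pack candidate at (338,210), short pack (324,266), and orange look-alikes at (377,262), (423,308) and (477,204). I choose the grey one at (338,210). The box is at about (205,228), its handle fin at (210,228), and the cover looks partly open. I'll check this in one close crop.

```bash
python3 - <<'E'
from h import *
s=np.load('last_top.npz')
c=s['p'][175:285,130:370,::-1]
cv2.imwrite('pics/crop1.png',cv2.resize(c,None,fx=3.33,fy=3.33,interpolation=cv2.INTER_CUBIC))
E
```

```text
(no output)
```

View pics/crop1.png

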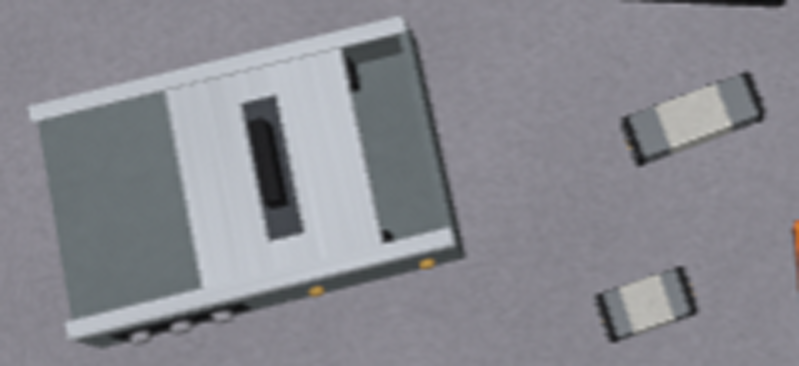

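```bash
python3 - <<'E'
from h import *
np.set_printoptions(precision=4,suppress=True)
f=lambda x,y,z=None:pt('top',130+x/3.33,175+y/3.33,z)
C=[f(*a,.073) for a in[(30,110),(405,18),(454,235),(70,330)]]
print(np.array(C),np.mean(C,0),[np.linalg.norm(C[i]-C[i-1]) for i in range(4)])
for a,b in((0,1),(3,2)):
  d=C[a]-C[b];print('ydir',np.degrees(np.arctan2(d[1],d[0])))
for a,b in((0,3),(1,2)):
  d=C[a]-C[b];print('xdir',np.degrees(np.arctan2(d[1],d[0])))
for a,b in(((248,122),(275,205)),((268,122),(287,202))): print('fin',f(*a,.097),f(*b,.097))
print('depth fin',f(267,165),'cover',f(320,150),'deck',f(100,200))
L=[f(*a,.03) for a in[(622,118),(747,73),(765,113),(640,164)]]
print(np.array(L),np.mean(L,0),[np.linalg.norm(L[i]-L[i-1]) for i in range(4)], f(693,117))
for a,b in((0,1),(3,2)):
  d=L[a]-L[b];print('pack',np.degrees(np.arctan2(d[1],d[0])))
# depth-based segmentation of pack top
s=np.load('last_top.npz')
P=np.array([pt('top',u,v) for v in range(190,232) for u in range(310,366)]);Q=P[(P[:,2]>.022)&(P[:,2]<.038)]
print(len(Q),cv2.minAreaRect((Q[:,:2]*1000).astype(np.float32)),np.median(Q,0))
P=np.array([pt('top',u,v) for v in range(205,255) for u in range(195,225)]);Q=P[P[:,2]>.087]
print(len(Q),cv2.minAreaRect((Q[:,:2]*1000).astype(np.float32)),Q.mean(0))
E
```

```text
[[ 0.6012  0.332   0.073 ]
 [ 0.6706  0.0191  0.073 ]
 [ 0.4847 -0.0218  0.073 ]
 [ 0.4162  0.2894  0.073 ]] [0.5432 0.1547 0.073 ] [np.float64(0.1897812692508852), np.float64(0.3204853233735995), np.float64(0.19033139490348866), np.float64(0.31867593881181516)]
ydir 102.50426951750902
ydir 102.40431499351979
xdir 12.96155983071159
xdir 12.415405168924696
fin [0.5786 0.1421 0.097 ] [0.5092 0.1185 0.097 ]
fin [0.5781 0.1258 0.097 ] [0.5113 0.1089 0.097 ]
depth fin [0.5424 0.1258 0.0967] cover [0.5611 0.0906 0.0652] deck [0.5261 0.2757 0.0576]
[[ 0.5895 -0.1592  0.03  ]
 [ 0.6259 -0.2673  0.03  ]
 [ 0.59   -0.2813  0.03  ]
 [ 0.5488 -0.1736  0.03  ]] [ 0.5885 -0.2204  0.03  ] [np.float64(0.043144943866932975), np.float64(0.11402401430284584), np.float64(0.03846145830253531), np.float64(0.11528785336253733)] [ 0.5886 -0.2198  0.0292]
pack 108.5881517516266
pack 110.93470857679812
593 ((591.7086791992188, -217.58811950683594), (42.13360595703125, 119.93779754638672), 19.237077713012695) [ 0.5904 -0.217   0.0297]
148 ((547.8345336914062, 130.23667907714844), (69.57904052734375, 16.324928283691406), 8.925454139709473) [0.5447 0.1295 0.0959]
```

```bash
cat >> h.py <<'E'
from scipy.spatial.transform import Rotation as Ro
def go(p,yang,show=True):
    "tool-frame turn first (about own z + tilt fix), then shift in the turned frame"
    o=arm.get_obs();R=Ro.from_quat(o['orientation'])
    a=np.radians(yang);y=np.array([np.cos(a),np.sin(a),0]);z=np.array([0,0,-1.])
    T=Ro.from_matrix(np.c_[np.cross(y,z),y,z])
    rv=(R.inv()*T).as_rotvec(degrees=True); sh=T.inv().apply(np.array(p)-o['tool_pos'])
    print('t',round(o['t'],2),'pos',o['tool_pos'].round(4),'turn',rv.round(2),'then shift mm',(sh*1000).round(1))
E
python3 -c "
from h import *
go([.546,.127,.2],102.5)"
```

```text
t 0.1 pos [0.2854 0.6113 0.2299] turn [-6.000e-02 -2.000e-02 -3.753e+01] then shift mm [-149.6 -529.2   29.9]
```

Call:
{"name": "servo_tool", "arguments": {
  "increments": "0 0 0 0 0 -9.4 1; 0 0 0 0 0 -9.4 1; 0 0 0 0 0 -9.4 1; 0 0 0 0 0 -9.3 1; -0.015 -0.053 0.003 0 0 0 1; -0.015 -0.053 0.003 0 0 0 1; -0.015 -0.053 0.003 0 0 0 1; -0.015 -0.053 0.003 0 0 0 1; -0.015 -0.053 0.003 0 0 0 1; -0.015 -0.053 0.003 0 0 0 1"
}}

```text
t: 1.35
tool_pos: [0.4426, 0.3187, 0.2123]
orientation: [-0.109, 0.994, -0.0, -0.0]
ft_force: [0.4, 0.6, -0.1]
grip_width: 0.0941
grip_force: 0.0
```

Call:
{"name": "servo_tool", "arguments": {
  "increments": "-0.015 -0.053 0.003 0 0 0 1; -0.015 -0.053 0.003 0 0 0 1; -0.015 -0.053 0.003 0 0 0 1; -0.015 -0.053 0.003 0 0 0 1; 0 0 0 0 0 0 1; 0 0 0 0 0 0 1"
}}

```text
t: 2.1
tool_pos: [0.5462, 0.1267, 0.2002]
orientation: [-0.108, 0.994, 0.0, -0.0]
ft_force: [-0.1, 1.1, -0.5]
grip_width: 0.094
grip_force: 0.0
```

```bash
python3 - <<'E'
from h import *
go([.546,.127,.2],102.5); print(arm.get_obs()['q'].round(2))
snap('wrist','w1.png')
E
```

```text
t 2.1 pos [0.5462 0.1267 0.2002] turn [ 0.01 -0.04 -0.04] then shift mm [0.1 0.3 0.2]
[-0.49  0.27  0.17  1.9  -0.06  0.97  1.5 ]
```

View pics/w1.png

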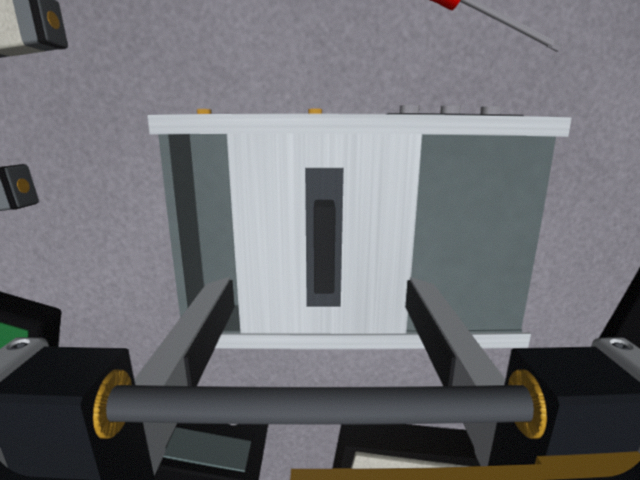

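The wrist view shows the fin top at (313–336, 200–294). The near rail's outer corners are (149,115) and (570,118), and the far rail's are about (178,349) and (531,347). Measuring from these.

```bash
python3 - <<'E'
from h import *
np.set_printoptions(precision=4,suppress=True)
f=lambda u,v,z=None:pt('wrist',u,v,z)
C=np.array([f(*a,.073) for a in[(149,115),(570,118),(531,347),(178,349)]]);print(C,C.mean(0))
for i in range(4):
  d=C[i]-C[i-1];print(np.linalg.norm(d),np.degrees(np.arctan2(d[1],d[0])))
F=np.array([f(*a,.097) for a in[(313,200),(335,200),(335,294),(314,294)]]);print(F,F.mean(0))
P=np.array([f(u,v) for v in range(180,310,1) for u in range(300,350,1)]);Q=P[P[:,2]>.09]
print(len(Q),cv2.minAreaRect((Q[:,:2]*1000).astype(np.float32)),Q.mean(0),f(324,250),f(270,200))
# all rail-height points by depth
P=np.array([f(u,v) for v in range(100,345,2) for u in range(140,580,2)]);Q=P[abs(P[:,2]-.073)<.003]
print(len(Q),cv2.minAreaRect((Q[:,:2]*1000).astype(np.float32)))
E
```

```text
[[ 0.4794 -0.0199  0.073 ]
 [ 0.4117  0.2913  0.073 ]
 [ 0.6059  0.3377  0.073 ]
 [ 0.6764  0.0228  0.073 ]] [0.5433 0.158  0.073 ]
0.20152109975855353 -167.78109863102375
0.31845032727627537 102.26953069806684
0.1996096381035125 13.446401611962822
0.32273406132591936 -77.38365935384175
[[0.5119 0.1134 0.097 ]
 [0.5085 0.129  0.097 ]
 [0.5809 0.1459 0.097 ]
 [0.5845 0.1298 0.097 ]] [0.5464 0.1295 0.097 ]
1868 ((548.2576293945312, 129.96286010742188), (69.62432861328125, 15.625693321228027), 12.254119873046875) [0.5465 0.1293 0.0972] [0.5472 0.1295 0.0974] [0.5248 0.0802 0.0677]
2840 ((541.2188720703125, 156.4537353515625), (196.91123962402344, 320.69561767578125), 12.278534889221191)
```

Call:
{"name": "servo_tool", "arguments": {
  "increments": "-0.001 0.003 0.04 0 0 0 1; 0 0 0.04 0 0 0 1; 0 0 0.022 0 0 0 1; 0 0 0 0 0 0 0; 0 0 0 0 0 0 0; 0 0 0 0 0 0 0; 0 0 0 0 0 0 0; 0 0 0 0 0 0 0"
}}

```text
t: 3.15
tool_pos: [0.5469, 0.1297, 0.0989]
orientation: [-0.109, 0.994, 0.0, 0.0]
ft_force: [0.1, 0.0, 0.4]
grip_width: 0.0474
grip_force: 0.0
```

Call:
{"name": "servo_tool", "arguments": {
  "increments": "0 0 0 0 0 0 0; 0 0 0 0 0 0 0; 0 0 0 0 0 0 0; 0 0 0 0 0 0 0; 0 0 0 0 0 0 0"
}}

```text
t: 3.78
tool_pos: [0.5468, 0.1296, 0.0985]
orientation: [-0.109, 0.994, 0.0, -0.0]
ft_force: [-0.3, 0.5, -1.0]
grip_width: 0.0158
grip_force: 30.0
```

Call:
{"name": "servo_tool", "arguments": {
  "increments": "0 0.01 0 0 0 0 0; 0 0.018 0 0 0 0 0; 0 0.02 0 0 0 0 0; 0 0.02 0 0 0 0 0; 0 0.018 0 0 0 0 0; 0 0.006 0 0 0 0 0; 0 0 0 0 0 0 0"
}}

```text
t: 4.65
tool_pos: [0.5268, 0.2204, 0.0985]
orientation: [-0.109, 0.994, 0.0, 0.0]
ft_force: [4.4, 2.1, -5.8]
grip_width: 0.0157
grip_force: 30.0
```

Call:
{"name": "servo_tool", "arguments": {
  "increments": "0 0.002 0 0 0 0 0; 0 0.002 0 0 0 0 0; 0 0 0 0 0 0 0"
}}

```text
t: 5.03
tool_pos: [0.5263, 0.2226, 0.0985]
orientation: [-0.108, 0.994, -0.0, 0.0]
ft_force: [5.5, 0.8, -5.6]
grip_width: 0.016
grip_force: 30.0
```

Call:
{"name": "servo_tool", "arguments": {
  "increments": "0 0.002 0 0 0 0 0; 0 0 0 0 0 0 0"
}}

```text
t: 5.28
tool_pos: [0.5262, 0.2236, 0.0985]
orientation: [-0.108, 0.994, -0.001, 0.0]
ft_force: [5.9, -6.2, -4.1]
grip_width: 0.0155
grip_force: 30.0
```

Call:
{"name": "servo_tool", "arguments": {
  "increments": "0 0.002 0 0 0 0 0; 0 0 0 0 0 0 0"
}}

```text
t: 5.52
tool_pos: [0.5261, 0.2236, 0.0984]
orientation: [-0.107, 0.994, -0.002, -0.0]
ft_force: [7.6, -14.4, -1.5]
grip_width: 0.0155
grip_force: 30.0
```

Call:
{"name": "servo_tool", "arguments": {
  "increments": "0 -0.003 0 0 0 0 0; 0 0 0 0 0 0 0.5; 0 0 0 0 0 0 0.5; 0 0 0 0 0 0 0.5; 0 0 0 0 0 0 0.5; 0 0 -0.03 0 0 0 1; 0 0 -0.05 0 0 0 1; 0 0 -0.03 0 0 0 1; 0 0 0 0 0 0 1; 0 0 0 0 0 0 1"
}}

```text
t: 6.78
tool_pos: [0.5254, 0.2243, 0.2079]
orientation: [-0.109, 0.994, -0.0, -0.0]
ft_force: [-0.3, 0.5, -0.1]
grip_width: 0.0925
grip_force: 0.0
```

```bash
python3 - <<'E'
from h import *
go([.58,-.205,.2],19.3)
E
```

```text
t 6.78 pos [0.5254 0.2243 0.2079] turn [-4.000e-02 -3.000e-02  8.318e+01] then shift mm [-423.2  -90.4    7.9]
```

```bash
python3 - <<'E'
from h import *
snap('wrist','w2.png')
E
```

```text
(no output)
```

View pics/w2.png

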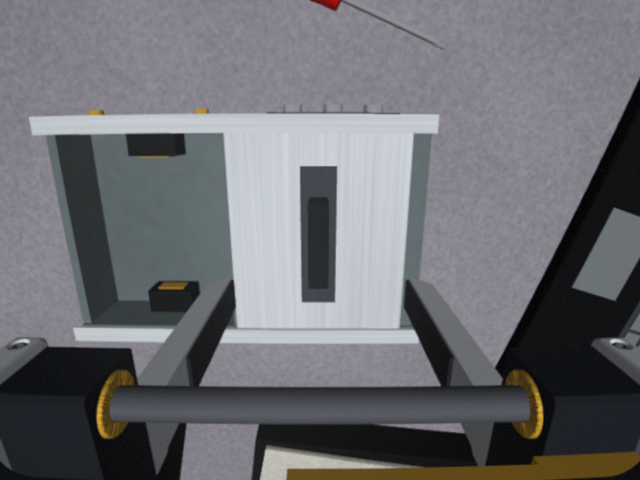

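Call:
{"name": "servo_tool", "arguments": {
  "increments": "0 0 0 0 0 10.4 1; 0 0 0 0 0 10.4 1; 0 0 0 0 0 10.4 1; 0 0 0 0 0 10.4 1; 0 0 0 0 0 10.4 1; 0 0 0 0 0 10.4 1; 0 0 0 0 0 10.4 1; 0 0 0 0 0 10.4 1; -0.04 -0.01 0 0 0 0 1; -0.04 -0.01 0 0 0 0 1"
}}

```text
t: 8.07
tool_pos: [0.5328, 0.1414, 0.2072]
orientation: [0.578, 0.816, -0.001, -0.0]
ft_force: [-0.3, -0.7, -0.3]
grip_width: 0.094
grip_force: 0.0
```

Call:
{"name": "servo_tool", "arguments": {
  "increments": "-0.05 -0.01 0 0 0 0 1; -0.05 -0.01 0 0 0 0 1; -0.05 -0.01 0 0 0 0 1; -0.05 -0.01 0 0 0 0 1; -0.05 -0.01 0 0 0 0 1; -0.05 -0.01 0.004 0 0 0 1; -0.043 -0.01 0.004 0 0 0 1; 0 0 0 0 0 0 1; 0 0 0 0 0 0 1"
}}

```text
t: 9.2
tool_pos: [0.5801, -0.2042, 0.1994]
orientation: [0.579, 0.815, -0.0, -0.001]
ft_force: [0.8, 0.8, -0.2]
grip_width: 0.094
grip_force: 0.0
```

```bash
python3 - <<'E'
from h import *
go([.5904,-.2185,.2],19.3)
snap('wrist','w3.png')
E
```

```text
t 9.2 pos [ 0.5801 -0.2042  0.1994] turn [-0.09 -0.05 -0.04] then shift mm [-16.9   5.   -0.6]
```

View pics/w3.png

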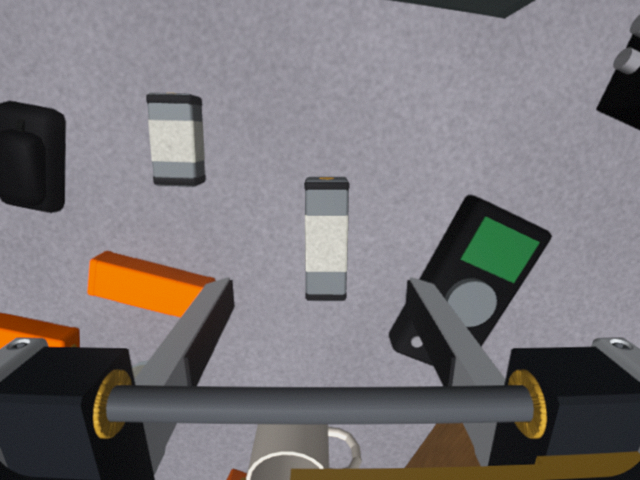

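w2: the cover is parked over the deck, and the contact blocks' brass faces are at (155,156) and (173,285). w3: the long pack's top is (305–349, 180–300), with the multimeter on its right and an orange block on its left. Measuring the pack and its clearances.

```bash
python3 - <<'E'
from h import *
np.set_printoptions(precision=4,suppress=True)
f=lambda u,v,z=None:pt('wrist',u,v,z)
P=np.array([f(u,v) for v in range(165,320,1) for u in range(290,365,1)]);Q=P[abs(P[:,2]-.03)<.006]
r=cv2.minAreaRect((Q[:,:2]*1000).astype(np.float32));print(len(Q),r,np.median(Q[:,2]))
C=np.array([f(*a,.03) for a in[(305,183),(349,183),(346,300),(306,300)]]);print(C,C.mean(0))
for i in range(4):
  d=C[i]-C[i-1];print(np.linalg.norm(d),np.degrees(np.arctan2(d[1],d[0])))
c=C.mean(0)[:2];a=np.radians(19.3);ax=np.array([-np.cos(a-np.pi/2),-np.sin(a-np.pi/2)]);ay=np.array([np.cos(a),np.sin(a)])
for u,v in((392,330),(425,278),(213,290),(210,280)):
  p=f(u,v);print(u,v,p,'rel x,y',(p[:2]-c)@ax,(p[:2]-c)@ay)
go([*c,.2],19.3)
E
```

```text
5171 ((591.6434326171875, -218.83291625976562), (40.80685043334961, 118.76499938964844), 19.122861862182617) 0.030487644789077617
[[ 0.555  -0.1719  0.03  ]
 [ 0.5922 -0.1588  0.03  ]
 [ 0.6301 -0.2679  0.03  ]
 [ 0.5927 -0.281   0.03  ]] [ 0.5925 -0.2199  0.03  ]
0.11547084836901139 109.08379549759147
0.039474889126654776 19.28569161398837
0.11546910990356084 -70.86114809362127
0.039585850829170335 -160.712280919999
392 330 [ 0.6944 -0.2937  0.0103] rel x,y -0.10337985743219494 0.07173133677442117
425 278 [ 0.6993 -0.2238  0.0191] rel x,y -0.038949977732421016 0.09950363684226839
213 290 [ 0.5277 -0.2138  0.191 ] rel x,y 0.027148849217860094 -0.05912147363482276
210 280 [ 0.4939 -0.3022  0.0098] rel x,y -0.045130325632935536 -0.12023252755637831
t 9.25 pos [ 0.5803 -0.2036  0.1997] turn [-0.06 -0.05  0.03] then shift mm [-19.4   6.1  -0.3]
```

Call:
{"name": "servo_tool", "arguments": {
  "increments": "-0.01 0.003 0.04 0 0 0 1; -0.009 0.003 0.04 0 0 0 1; 0 0 0.04 0 0 0 1; 0 0 0.03 0 0 0 1; 0 0 0.018 0 0 0 1; 0 0 0 0 0 0 1; 0 0 0 0 0 0 0; 0 0 0 0 0 0 0; 0 0 0 0 0 0 0; 0 0 0 0 0 0 0"
}}

```text
t: 10.5
tool_pos: [0.5926, -0.2206, 0.0328]
orientation: [0.579, 0.815, 0.0, 0.0]
ft_force: [-1.0, 0.9, 0.0]
grip_width: 0.0576
grip_force: 0.0
```

Call:
{"name": "servo_tool", "arguments": {
  "increments": "0 0 0 0 0 0 0; 0 0 0 0 0 0 0; 0 0 0 0 0 0 0; 0 0 0 0 0 0 0; 0 0 0 0 0 0 0"
}}

```text
t: 11.12
tool_pos: [0.5924, -0.2207, 0.0325]
orientation: [0.579, 0.815, -0.0, -0.0]
ft_force: [-0.6, -0.6, 2.1]
grip_width: 0.0393
grip_force: 30.0
```

```bash
python3 - <<'E'
from h import *
np.set_printoptions(precision=4,suppress=True)
go([.592,-.2193,.032],19.1)
# reload w2 is overwritten: rebuild from image using saved pose relation
c=get_calibration('wrist');o=arm.get_obs()
T=np.eye(4);T[:3,:3]=Ro.from_quat(o['orientation']).as_matrix();T[:3,3]=o['tool_pos']
H=np.linalg.inv(T)@c['extrinsics']   # camera in tool
W=np.eye(4);W[:3,:3]=Ro.from_quat([-.109,.994,0,0]).as_matrix();W[:3,3]=[.5254,.2243,.2079]
np.savez('last_w2.npz',d=np.zeros((480,640)),K=c['camera_matrix'],k1=c['k1'],E=W@H)
f=lambda u,v,z:pt('w2',u,v,z)
# brass face top edges z=.034 (block centre), rails, fin
A=[(127,133,.034),(185,134,.034),(141,157,.034),(169,157,.034),(160,282,.034),(188,282,.034)]
yd=np.array([-np.sin(np.radians(12.4)),np.cos(np.radians(12.4))]);xd=np.array([yd[1],-yd[0]]);b=np.array([.543,.157])
for a in A:
  p=f(*a)[:2];print(a,p,(p-b)@xd,(p-b)@yd)
for a in[(31,117,.073),(438,116,.073),(420,342,.073),(76,337,.073),(309,198,.097),(328,198,.097),(327,289,.097),(309,289,.097)]:
  p=f(*a)[:2];print(a,p,(p-b)@xd,(p-b)@yd)
E
python3 -c "
import cv2
i=cv2.imread('pics/w2.png')[105:350,25:245];cv2.imwrite('pics/c2.png',cv2.resize(i,None,fx=2.4,fy=2.4,interpolation=cv2.INTER_CUBIC))"
```

```text
t 11.12 pos [ 0.5924 -0.2207  0.0325] turn [-0.    0.    0.17] then shift mm [1.4 0.1 0.5]
(127, 133, 0.034) [0.4811 0.0397] -0.08559301140773223 -0.10124106802302493
(185, 134, 0.034) [0.4713 0.091 ] -0.0842050025070693 -0.04906456079069678
(141, 157, 0.034) [0.4995 0.054 ] -0.06455294446632194 -0.09124712986223572
(169, 157, 0.034) [0.4942 0.0791] -0.06435699481171636 -0.06557238373235892
(160, 282, 0.034) [0.6181 0.0824] 0.057375948208704015 -0.08900174566123092
(188, 282, 0.034) [0.6119 0.11  ] 0.05718441241953896 -0.060702649614291546
(31, 117, 0.073) [ 0.4799 -0.018 ] -0.09917647655826806 -0.15735293685021937
(438, 116, 0.073) [0.4127 0.2927] -0.09809113742629383 0.16050304865507087
(420, 342, 0.073) [0.6055 0.3375] 0.0998303819741244 0.1628981254594808
(76, 337, 0.073) [0.6719 0.023 ] 0.09709443228162411 -0.15854776731259138
(309, 198, 0.097) [0.4922 0.2092] -0.038425379112077586 0.06191982143896256
(328, 198, 0.097) [0.4891 0.223 ] -0.03845266176907905 0.0760472245276117
(327, 289, 0.097) [0.5612 0.2387] 0.035296475005491504 0.07589555445834446
(309, 289, 0.097) [0.5643 0.2246] 0.03532623342598232 0.06144407698033963
```

View pics/c2.png

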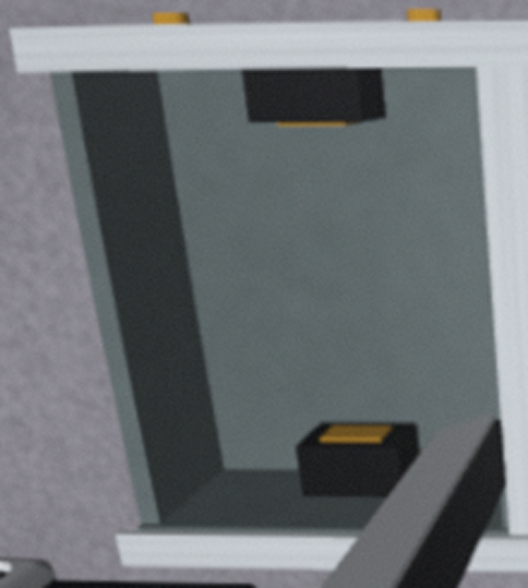

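Call:
{"name": "servo_tool", "arguments": {
  "increments": "0 0 -0.02 0 0 0 0; 0 0 -0.04 0 0 0 0; 0 0 -0.05 0 0 0 0; 0 0 -0.05 0 0 0 0; 0 0 0 0 0 -10.4 0; 0 0 0 0 0 -10.4 0; 0 0 0 0 0 -10.4 0; 0 0 0 0 0 -10.4 0; 0 0 0 0 0 -10.4 0; 0 0 0 0 0 -10.4 0"
}}

```text
t: 12.38
tool_pos: [0.5922, -0.2209, 0.1938]
orientation: [0.07, 0.998, -0.0, 0.0]
ft_force: [0.3, -0.2, -1.3]
grip_width: 0.0399
grip_force: 30.0
```

Call:
{"name": "servo_tool", "arguments": {
  "increments": "0 0 0 0 0 -10.4 0; 0 0 0 0 0 -10.5 0; 0 0 0 0 0 0 0"
}}

```text
t: 12.75
tool_pos: [0.5923, -0.2211, 0.1936]
orientation: [-0.109, 0.994, -0.0, 0.0]
ft_force: [-0.5, -0.0, -1.8]
grip_width: 0.0397
grip_force: 30.0
```

```bash
python3 - <<'E'
from h import *
go([.561,.0775,.14],102.4); print(arm.get_obs()['grip_width'])
E
```

```text
t 12.75 pos [ 0.5923 -0.2211  0.1936] turn [-0.03  0.03  0.08] then shift mm [-33.6 298.3  53.6]
0.03968508015203366
```

Call:
{"name": "servo_tool", "arguments": {
  "increments": "-0.0036 0.04 0 0 0 0 0; -0.005 0.045 0 0 0 0 0; -0.005 0.045 0 0 0 0 0; -0.005 0.045 0 0 0 0 0; -0.005 0.045 0 0 0 0 0; -0.005 0.04 0.01 0 0 0 0; -0.005 0.0383 0.02 0 0 0 0; 0 0 0.0236 0 0 0 0; 0 0 0 0 0 0 0; 0 0 0 0 0 0 0"
}}

```text
t: 14.0
tool_pos: [0.5608, 0.0772, 0.1399]
orientation: [-0.108, 0.994, -0.0, 0.0]
ft_force: [0.3, -0.2, -1.5]
grip_width: 0.0395
grip_force: 30.0
```

```bash
python3 - <<'E'
from h import *
go([.561,.0775,.0415],102.4)
snap('wrist','w4.png')
E
```

```text
t 14.0 pos [0.5608 0.0772 0.1399] turn [-0.02  0.05 -0.01] then shift mm [-0.3  0.2 98.4]
```

View pics/w4.png

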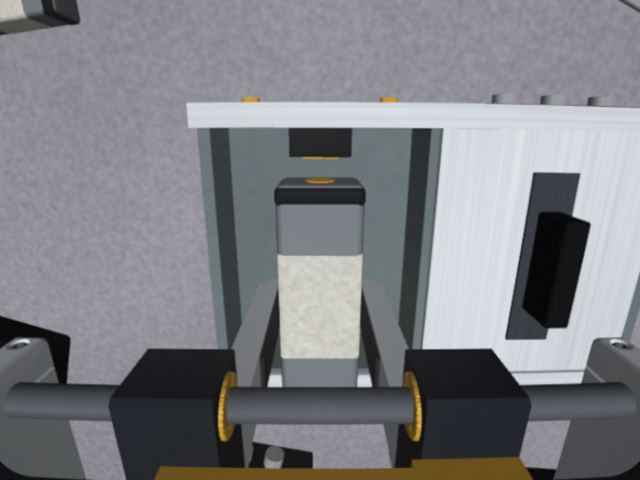

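```bash
python3 - <<'E'
from h import *
o=arm.get_obs();R=Ro.from_quat(o['orientation'])
for u,v,z in((277,190,.1375),(364,190,.1375),(320,203,.1375),(320,180,.1375),(289,156,.034),(352,156,.034)):
    p=pt('wrist',u,v,z);print(u,v,(R.inv().apply(p-o['tool_pos'])*1000).round(1), pt('wrist',u,v).round(4))
E
```

```text
277 190 [ 59.7 -19.5   2.5] [0.5068 0.0454 0.1376]
364 190 [59.7 18.5  2.5] [0.4989 0.0828 0.1359]
320 203 [53.9 -0.7  2.5] [0.5083 0.0649 0.1381]
320 180 [64.  -0.7  2.5] [0.4999 0.0631 0.1273]
289 156 [ 67.5 -22.4 106. ] [0.5021 0.0391 0.0082]
352 156 [ 67.5  22.1 106. ] [0.4916 0.0869 0.0087]
```

Call:
{"name": "servo_tool", "arguments": {
  "increments": "0.001 0 0.03 0 0 0 0; 0 0 0.03 0 0 0 0; 0 0 0.02 0 0 0 0; 0 0 0.01 0 0 0 0; 0 0 0.006 0 0 0 0; 0 0 0 0 0 0 0; 0 0 0 0 0 0 0"
}}

```text
t: 14.92
tool_pos: [0.5598, 0.0777, 0.0436]
orientation: [-0.109, 0.994, 0.0, 0.0]
ft_force: [0.0, 0.3, -2.5]
grip_width: 0.0395
grip_force: 30.0
```

Call:
{"name": "servo_tool", "arguments": {
  "increments": "0 0 0.001 0 0 0 0; 0 0 0.001 0 0 0 0; 0 0 0 0 0 0 0"
}}

```text
t: 15.3
tool_pos: [0.5592, 0.0776, 0.0409]
orientation: [-0.109, 0.994, -0.0, -0.0]
ft_force: [0.1, -1.8, -2.3]
grip_width: 0.0397
grip_force: 30.0
```

Call:
{"name": "servo_tool", "arguments": {
  "increments": "0 0 0.001 0 0 0 0; 0 0 0 0 0 0 0"
}}

```text
t: 15.55
tool_pos: [0.5594, 0.0776, 0.0404]
orientation: [-0.109, 0.994, 0.0, 0.0]
ft_force: [-4.0, -0.6, 10.7]
grip_width: 0.0397
grip_force: 30.0
```

Call:
{"name": "servo_tool", "arguments": {
  "increments": "0 0 0 0 0 0 0.6; 0 0 0 0 0 0 0.6; 0 0 0 0 0 0 0.6; 0 0 0 0 0 0 0.6; 0 0 0 0 0 0 0.6; 0 0 -0.03 0 0 0 0.6; 0 0 -0.04 0 0 0 0.6; 0 0 -0.05 0 0 0 0.6; 0 0 -0.04 0 0 0 0.6; 0 0 0 0 0 0 0.6"
}}

```text
t: 16.8
tool_pos: [0.5608, 0.0779, 0.2029]
orientation: [-0.109, 0.994, 0.0, 0.003]
ft_force: [1.0, 0.0, -0.9]
grip_width: 0.0564
grip_force: 0.0
```

```bash
python3 - <<'E'
from h import *
go([.5263,.2236,.2],102.4)
snap('wrist','w5.png')
E
```

```text
t 16.8 pos [0.5608 0.0779 0.2029] turn [0.02 0.29 0.17] then shift mm [  2.4 149.7   2.9]
```

View pics/w5.png

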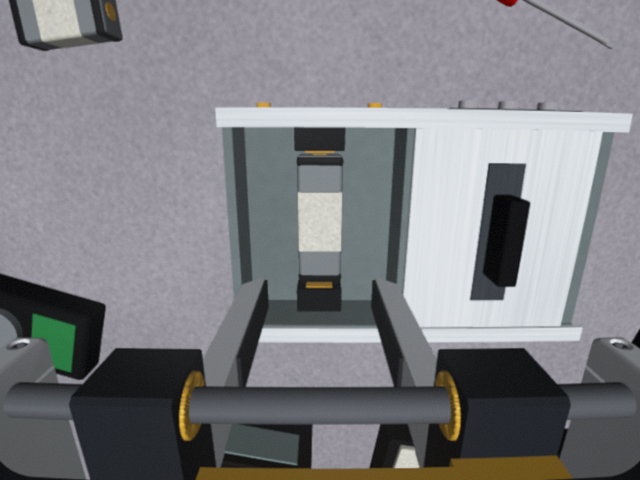

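The pack lies straight at (298–342, 157–278), centred between the blocks (295–345). Next I shut the cover.

```bash
python3 - <<'E'
from h import *
f=lambda u,v:pt('wrist',u,v)
P=np.array([f(u,v) for v in range(150,290) for u in range(285,356)]);Q=P[abs(P[:,2]-.0385)<.0025]
print(len(Q),cv2.minAreaRect((Q[:,:2]*1000).astype(np.float32)),f(320,175),f(320,265))
E
```

```text
5483 ((556.9760131835938, 76.2818374633789), (118.45658111572266, 40.140384674072266), 12.470272064208984) [0.51571631 0.06746719 0.03881031] [0.59801733 0.08583618 0.03880551]
```

Call:
{"name": "servo_tool", "arguments": {
  "increments": "0 0.04 0 0 0.2 0.1 0.6; 0 0.04 0 0 0 0 0.6; 0 0.04 0 0 0 0 0.6; 0.002 0.03 0 0 0 0 0.6; 0 0 0 0 0 0 0.6; 0 0 0 0 0 0 0.6"
}}

```text
t: 17.6
tool_pos: [0.5247, 0.2228, 0.1988]
orientation: [-0.108, 0.994, -0.001, -0.002]
ft_force: [0.5, -0.7, -0.4]
grip_width: 0.0563
grip_force: 0.0
```

```bash
python3 - <<'E'
from h import *
go([.5262,.2236,.0985],102.4)
E
```

```text
t 17.6 pos [0.5247 0.2228 0.1988] turn [-0.05 -0.29  0.05] then shift mm [ -1.6   0.5 100.3]
```

Call:
{"name": "servo_tool", "arguments": {
  "increments": "0 0 0.04 0 0 0 0.6; 0 0.0005 0.04 0 0 0 0.6; -0.001 0 0.02 0 0 0 0.6; 0 0 0 0 0 0 0; 0 0 0 0 0 0 0; 0 0 0 0 0 0 0; 0 0 0 0 0 0 0; 0 0 0 0 0 0 0; 0 0 0 0 0 0 0; 0 0 0 0 0 0 0"
}}

```text
t: 18.85
tool_pos: [0.5259, 0.2235, 0.1005]
orientation: [-0.108, 0.994, -0.001, -0.001]
ft_force: [0.5, -6.3, 6.5]
grip_width: 0.0155
grip_force: 30.0
```

Call:
{"name": "servo_tool", "arguments": {
  "increments": "0 -0.01 0 0 0 0 0; 0 -0.02 0 0 0 0 0; 0 -0.022 0 0 0 0 0; 0 -0.022 0 0 0 0 0; 0 -0.022 0 0 0 0 0; 0 -0.022 0 0 0 0 0; 0 -0.018 0 0 0 0 0; 0 -0.009 0 0 0 0 0; 0 -0.003 0 0 0 0 0; 0 0 0 0 0 0 0"
}}

```text
t: 20.1
tool_pos: [0.5576, 0.0789, 0.1005]
orientation: [-0.108, 0.994, -0.0, -0.002]
ft_force: [-2.5, -3.0, 7.9]
grip_width: 0.0157
grip_force: 30.0
```

Moved 148 mm so far; push gently to the stop.

Call:
{"name": "servo_tool", "arguments": {
  "increments": "0 -0.002 0 0 0 0 0; 0 -0.001 0 0 0 0 0; 0 0 0 0 0 0 0"
}}

```text
t: 20.48
tool_pos: [0.5581, 0.0769, 0.1005]
orientation: [-0.109, 0.994, 0.0, -0.002]
ft_force: [-4.4, 1.4, 9.5]
grip_width: 0.0158
grip_force: 30.0
```

Call:
{"name": "servo_tool", "arguments": {
  "increments": "0 -0.002 0 0 0 0 0; 0 0 0 0 0 0 0"
}}

```text
t: 20.72
tool_pos: [0.5581, 0.0767, 0.1005]
orientation: [-0.109, 0.994, 0.001, -0.002]
ft_force: [-6.6, 10.9, 9.7]
grip_width: 0.0156
grip_force: 30.0
```

Call:
{"name": "servo_tool", "arguments": {
  "increments": "0 0.0015 0 0 0 0 0; 0 0 0 0 0 0 0.5; 0 0 0 0 0 0 0.5; 0 0 0 0 0 0 0.5; 0 0 0 0 0 0 0.5; 0 0 -0.03 0 0 0 0.5; 0 0 -0.04 0 0 0 0.5; 0 0 -0.04 0 0 0 0.5; 0 0 0 0 0 0 0.5; 0 0 0 0 0 0 0.5"
}}

```text
t: 21.98
tool_pos: [0.5582, 0.0764, 0.2094]
orientation: [-0.109, 0.994, -0.0, -0.002]
ft_force: [0.3, -0.0, -1.2]
grip_width: 0.0466
grip_force: 0.0
```

```bash
python3 - <<'E'
from h import *
snap('wrist','w6.png')
P=np.array([pt('wrist',u,v) for v in range(150,330,1) for u in range(260,380,1)]);Q=P[(P[:,2]>.09)&(P[:,2]<.1)]
print(cv2.minAreaRect((Q[:,:2]*1000).astype(np.float32)))
E
```

```text
((559.8712158203125, 76.15644073486328), (69.2415542602539, 15.847649574279785), 12.880398750305176)
```

View pics/w6.png

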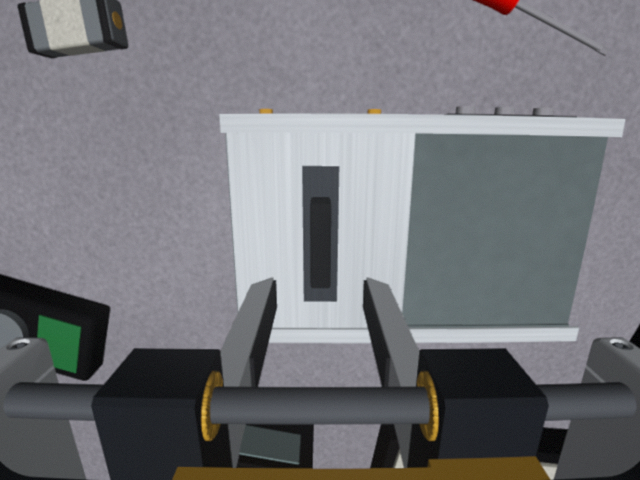

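The cover spans the whole compartment (230–414, 130–330) with the fin at (320,243). It is fully shut, and the robot is clear.

```bash
python3 -c "
from station import job
print(job.hand_in())"
```

```text
the job is handed in; nothing more can be done
None
```

I opened the cover fully, lowered the long pack flat and square between the contact blocks, slid the cover shut to its stop, and handed the job in at about 22 s. No verdict came back.

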